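# Clear the kitchen top by the drumstick shelf

## Robot

A 7-joint arm with a two-finger parallel gripper is mounted at the origin on the work surface. World frame = base frame: x ahead of the robot, y to its left, z up, the work surface at z = 0. Lengths are in m, angles in rad, forces in N, time in s.
With the tool pointing down it reaches from about 0.425 to 0.975 m from the base axis. Payload 16.7 kg.
Tool frame: the origin (TCP) lies midway between the tips of the shut fingers; the grasp point (between the pads) lies 19 mm behind it (arm.grip_depth is the distance from the TCP to the grasp point, in m); z points along the fingers, y is the direction in which the jaws open and shut (so a half turn about z gives the same grasp; the last joint's range is limited). The gripper opens to 85 mm and grips with 20 to 120 N. Pads are 22 mm wide; open, the fingers measure 114 mm over their backs; the gripper's body (76 mm by 85 mm) begins 54 mm behind the grasp point. The pads swing forward as they close: fully open they stand 13 mm farther back than shut.
Start: joints at [-1.399, 0.426, 0.074, 1.606, -0.034, 1.111, -0.067], TCP at [0.213, 0.64, 0.231] pointing down, gripper open.
Joint ranges: [-2.85, 2.85], [-0.5, 2.14], [-1.23, 1.37], [0.21, 2.46], [-1.02, 4.16], [0.16, 2.05], [-2.73, 2.73]. Speed limits (rad/s): [1.89, 1.89, 2.39, 2.39, 3.01, 3.01, 3.01].

## Interface

Orientations are given as a unit quaternion [w, x, y, z].
In Python, from station import arm gives the robot as it stands. The module is installed in compiled form; this text tells all that it offers.
- The arm moves only by the tool move_arm, never from a script. Its argument "motion" is one flat list of numbers, 7 for each row, row after row: the shift along the tool's x, y, z in cm, then the turn, a rotation vector about the tool's x, y, z in rad, then the finger opening in cm, from 0 to 8.54. In form: [dx, dy, dz, ax, ay, az, jaw, dx, dy, dz, ax, ay, az, jaw, ...]. A call has 1 to 12 rows; each row shifts and turns the pose as measured when the row begins, along the tool's axes as they then stand; what a row does not reach is not made up. A row lasts 1/10 s, in which the tool goes at most 50 mm and 8.59 degrees, less where a joint would pass 70% of its speed; a pose out of reach is approached as far as the arm can. A call with a gripper value outside its range is refused whole. The fingers move at their own pace and stop on an object; "force" is the grip in N (left out, the last holds). Time passes only in rows, so rows that do not move let the fingers close. It gives the time, the measured TCP pose, the force and the opening at its end, in the units of the state.
- arm.read_state(): the state, without advancing time (a new reading comes with each control period).
- arm.read_camera(name): name is "side" or "top"; returns the picture (384x512x3 uint8, red, green, blue); there is no depth.
- arm.camera_model(name): a dict with "fx", "fy", "cx", "cy" (pixels), "cam_to_world" (4x4, takes a point from camera to world coordinates). Camera axes: x right, y down, z forward; pixel columns grow to the right and rows downward; lengths in m; the calibration is good to about 2 mm. A picture is of the moment at which its call begins. camera_model takes no time and is no camera call.
- arm.job_done(): hands the job in, once; it reports no verdict.
The state is a dict: "t": time; "joint_positions": joint angles; "joint_velocities": joint speeds; "joint_torque": joint torques, N m; "eef_pos": TCP position; "orientation": TCP orientation; "contact_force": force on the tool from outside, world axes, zero at the start; "torque": the same for the moment, N m; "opening": finger opening in m.
Only numpy, scipy, OpenCV 4.12 (cv2) and the standard library are available. Lean on these libraries where they do the work, as an engineer would, in place of code of your own. Each camera call takes 0.05 s, during which the arm holds its last target. There are 200 camera calls.

## Task

Sort the things left on the worktop: stand both ceramic cups upright inside the aluminium tray, lay both drumstick pieces down inside the red colander so that they do not stick out over its rim, and lay the wooden spoon flat on the floor of the wooden box. Set the cups down gently, do not drop them, and leave the grater and the garlic bulb where they are.

Things in the scene. Friction and masses are not known exactly. Their poses are not given: they have to be found in the camera images.
- cup_1: white ceramic tea cup without handle, open at the top, standing upright: 60 mm across at the rim and somewhat narrower towards the base, 60 mm high, about 130 g; origin at the centre of its underside, z up its axis. Can be gripped across its outside, e.g. 40 mm above its base. The two cups are alike and both belong to the same place.
- cup_2: white ceramic tea cup without handle, open at the top, standing upright: 60 mm across at the rim and somewhat narrower towards the base, 60 mm high, about 130 g; origin at the centre of its underside, z up its axis. Can be gripped across its outside, e.g. 40 mm above its base. The two cups are alike and both belong to the same place.
- pod_1: cut piece of drumstick pod (the vegetable), a straight dull green stick lying flat: 100 mm long (its x axis), 13 mm wide (y), 14 mm high (z), about 30 g, rigid; origin at the middle of its underside. Lies roughly along world x, up to 0.45 rad either way. The two pieces are alike and both belong to the same place.
- pod_2: cut piece of drumstick pod (the vegetable), a straight dull green stick lying flat: 100 mm long (its x axis), 13 mm wide (y), 14 mm high (z), about 30 g, rigid; origin at the middle of its underside. Lies roughly along world x, up to 0.45 rad either way. The two pieces are alike and both belong to the same place.
- spoon: pale wooden cooking spoon lying flat, 166 mm long along its x axis: a 12 mm wide, 11 mm high straight handle from x = -84 to +43 mm and a round flat bowl 42 mm across, 11 mm high, centred at x = +60 mm; about 35 g. Origin on the underside of the handle, near the balance point (the balance point lies some 20 mm towards the bowl): a good place to grip. Lies roughly across the robot's view (its x axis, towards the bowl, within 0.25 rad of world +y), nearest the robot.
- tray: open aluminium tray, fixed: 220 mm (x) by 160 mm (y) outside, 4 mm floor and walls, 18 mm high, with a flat 10 mm lip beyond each short end; origin at the centre of its underside, z up. Room for the two cups side by side along x, 100 mm apart.
- colander: round red plastic colander with small holes, fixed: inside radius 77 mm at the floor and 92 mm at the rim, 55 mm high, floor 4 mm thick, flat ears at the rim to +x and -x reaching 114 mm from the centre; origin at the centre of its underside, z up. Room for two pod pieces side by side, each some 22 mm from the centre line; a gripper opened wide near the floor would touch the walls.
- spoon_box: open brown wooden box, fixed: 210 mm (x) by 135 mm (y) outside, walls and floor 5 mm, 25 mm high; inside 200 by 125 mm; origin at the centre of its underside, z up. The spoon fits lengthwise along x, either way round.
- grater: small steel box grater standing upright, 60 (x) by 45 (y) mm, 92 mm high with its wire handle on top; loose, not to be moved; origin at the centre of its underside.
- garlic: whitish garlic bulb, 46 mm across, 48 mm high with its stalk; loose, not to be moved; origin at the centre of its underside.
Things that resemble listed ones, but are neither listed nor needed, are in the scene too. What is shaped like the pod_1 but purple is not meant. What is shaped like the cup_1 but blue or yellow is not meant.

How it is judged:
At the end, for the whole second after the job is handed in: Both cups upright (0.12 rad) on the tray floor; both pods in the colander, middles within 62 mm of its axis, under 42 mm up, tilt under 0.42 rad; spoon level (0.08 rad) on the box floor, middle within 30 mm along and 55 mm across of its centre; all released and at rest (x of cup_1 in the frame of tray between -0.083 and 0.083 m and y of cup_1 in the frame of tray between -0.057 and 0.057 m and z of cup_1 in the frame of tray between 0 and 0.012 m and angle between each of cup_1, cup_2's own z axis and vertical below 0.12 rad and x of cup_2 in the frame of tray between -0.083 and 0.083 m and y of cup_2 in the frame of tray between -0.057 and 0.057 m and z of cup_2 in the frame of tray between 0 and 0.012 m and horizontal distance between each of pod_1, pod_2 and colander below 0.062 m and z of pod_1 in the frame of colander between -0.002 and 0.042 m and angle between pod_1's own x axis and vertical between 1.15 and 1.99 rad and z of pod_2 in the frame of colander between -0.002 and 0.042 m and angle between pod_2's own x axis and vertical between 1.15 and 1.99 rad and x of spoon in the frame of spoon_box between -0.03 and 0.03 m and y of spoon in the frame of spoon_box between -0.055 and 0.055 m and z of spoon in the frame of spoon_box between -0.002 and 0.022 m and angle between spoon's own x axis and vertical between 1.49 and 1.65 rad and linear speed of each of cup_1, cup_2, pod_1, pod_2, spoon below 0.02 m/s and angular speed of each of cup_1, cup_2, pod_1, pod_2, spoon below 0.3 rad/s); the robot touches nothing.
It fails at once if cup_1 is dropped (falls freely faster than 0.8 m/s, about 3 cm) (linear speed of cup_1 above 0.8 m/s and contact force between cup_1 and the fingers below 0.05 N).
It fails at once if cup_2 is dropped (falls freely faster than 0.8 m/s, about 3 cm) (linear speed of cup_2 above 0.8 m/s and contact force between cup_2 and the fingers below 0.05 N).
It fails at once if the grater is shifted more than 30 mm or tipped (distance of grater from where it was at the start of the episode above 0.03 m or angle between grater's own z axis and vertical above 0.5 rad).
It fails at once if the garlic is shifted more than 30 mm or tipped (distance of garlic from where it was at the start of the episode above 0.03 m or angle between garlic's own z axis and vertical above 0.5 rad).
It also fails if it takes over 136 s, if anything falls off the work surface, if the arm or the gripper's body presses on something with over 40 N, if the wrist force passes 120 N, or if a joint passes its speed limit or range.

## Working session

There is one attempt and no reset: what is moved stays moved. The work goes in short steps, Python scripts to look and compute and a tool call to move; the robot and the scene stay as the last step left them, time stands still between calls to the robot, and variables do not carry over. Pictures are saved under pics/ and viewed, about 12 in all and at most 16, crops included, and the job is handed in when it is done.

Besides the shell and the picture viewer there is one more tool, called after "Emit:" as name(argument=value, ...), one argument or row to a line, values as JSON. move_arm: Moves the arm, as the interface text tells. Its arguments: {"type":"object","properties":{"motion":{"type":"array"},"force":{"type":"number"}},"required":["motion"]}

```bash
mkdir -p pics; cat > h.py <<'E'
import numpy as np, cv2
from station import arm
def snap(n,f):
    im=arm.read_camera(n); cv2.imwrite(f'pics/{f}.png',im[:,:,::-1]); return im
def px2w(n,u,v,z):
    m=arm.camera_model(n); T=np.array(m['cam_to_world'])
    d=T[:3,:3]@np.array([(u-m['cx'])/m['fx'],(v-m['cy'])/m['fy'],1]); o=T[:3,3]
    return o+d*(z-o[2])/d[2]
def w2px(n,p):
    m=arm.camera_model(n); T=np.linalg.inv(np.array(m['cam_to_world']))
    c=T[:3,:3]@np.array(p)+T[:3,3]; return m['fx']*c[0]/c[2]+m['cx'],m['fy']*c[1]/c[2]+m['cy']
E
python3 - <<'E'
from h import *
np.set_printoptions(precision=4,suppress=True)
for n in('top','side'):
    im=snap(n,n+'0'); cv2.imwrite(f'pics/{n}0.png',cv2.resize(im[:,:,::-1],(800,600),interpolation=cv2.INTER_CUBIC))
    m=arm.camera_model(n); print(n,m['fx'],m['cx'],m['cy']); print(np.array(m['cam_to_world']))
print(arm.read_state())
E
```

```text
top 469.2694955473107 258.17047608978424 192.84366844968162
[[ 0.0066 -0.981   0.1941  0.2879]
 [-1.     -0.0073 -0.003  -0.0019]
 [ 0.0043 -0.1941 -0.981   1.0975]
 [ 0.      0.      0.      1.    ]]
side 496.399864135551 255.58004722001857 190.43545504925768
[[-0.999  -0.0147  0.0415  0.4234]
 [-0.0429  0.5401 -0.8405  1.0004]
 [-0.0101 -0.8415 -0.5402  0.6768]
 [ 0.      0.      0.      1.    ]]
{'t': 0.1, 'joint_positions': array([-1.3985,  0.4267,  0.0739,  1.6065, -0.0341,  1.1108, -0.0671]), 'joint_velocities': array([-0.0004, -0.0005, -0.0012, -0.0028, -0.0002,  0.0008, -0.0002]), 'joint_torque': array([  0.0093, -95.154 ,   3.7721, -46.4404,   0.0197,   0.0065,
         0.    ]), 'eef_pos': array([0.2134, 0.64  , 0.2307]), 'orientation': array([-0.    ,  0.1602,  0.9871, -0.0005]), 'contact_force': array([ 0.068 , -0.2765,  0.2872]), 'torque': array([ 0.0103, -0.0208,  0.0106]), 'opening': 0.08553159016013512}
```

View pics/top0.png

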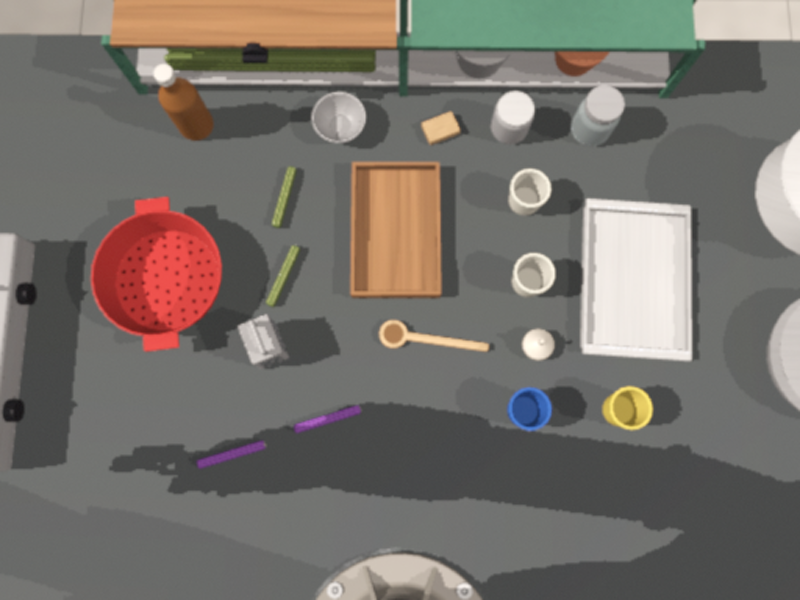

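View pics/side0.png

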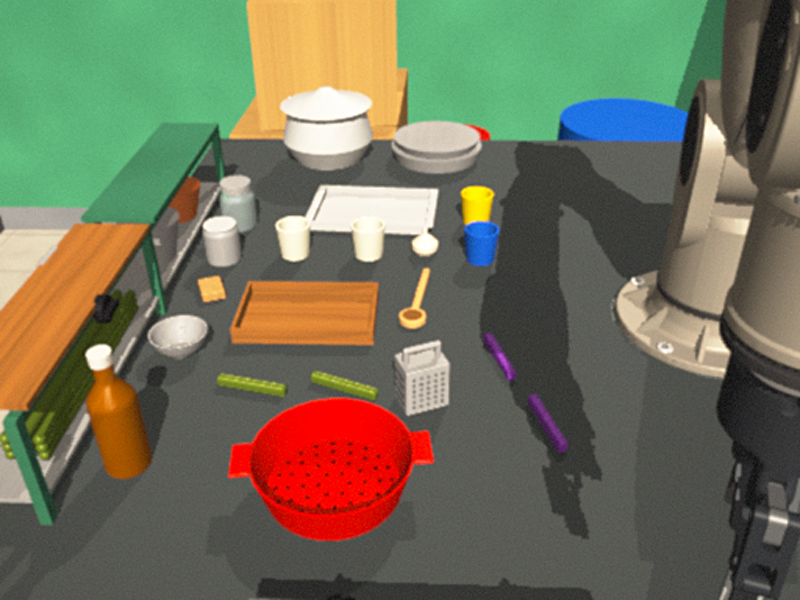

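```bash
python3 - <<'E'
from h import *
im=cv2.imread('pics/top0.png'); im=cv2.resize(im,(512,384),interpolation=cv2.INTER_AREA)
for f,(a,b) in {'L':(40,240),'R':(218,458)}.items():
    s=800/(b-a); c=cv2.resize(im[95:245,a:b],None,fx=s,fy=s,interpolation=cv2.INTER_CUBIC)
    for k in range(a,b,20): cv2.putText(c,str(k),(int((k-a)*s),10),0,.4,(255,255,255),1); cv2.line(c,(int((k-a+.5)*s),12),(int((k-a+.5)*s),20),(255,255,255),1)
    for k in range(100,245,20): cv2.putText(c,str(k),(0,int((k-95+.5)*s)+4),0,.4,(255,255,255),1)
    cv2.imwrite(f'pics/c{f}.png',c)
hsv=cv2.cvtColor(im,cv2.COLOR_BGR2HSV)
g=cv2.inRange(hsv,(28,90,50),(50,255,255)); g[:100]=0
n,l,st,ce=cv2.connectedComponentsWithStats(g)
for i in range(1,n):
    if st[i,4]>40:
        pts=np.argwhere(l==i)[:,::-1].astype(np.float32); r=cv2.minAreaRect(pts); w=np.array([px2w('top',*p,.010)[:2] for p in pts]); 
        c=w.mean(0); U,S,V=np.linalg.svd(w-c); q=(w-c)@V[0]
        print(r,c.round(4),'len',np.ptp(q).round(3),'yaw',np.arctan2(V[0][1],V[0][0]).round(3))
E
```

```text
((181.6981201171875, 125.55661010742188), (4.944979667663574, 38.59831619262695), 15.945395469665527) [0.6684 0.1817] len 0.097 yaw 2.92
((180.9252166748047, 176.2317657470703), (5.014213562011719, 40.71782684326172), 25.016895294189453) [0.5418 0.1788] len 0.098 yaw 2.758
```

View pics/cL.png

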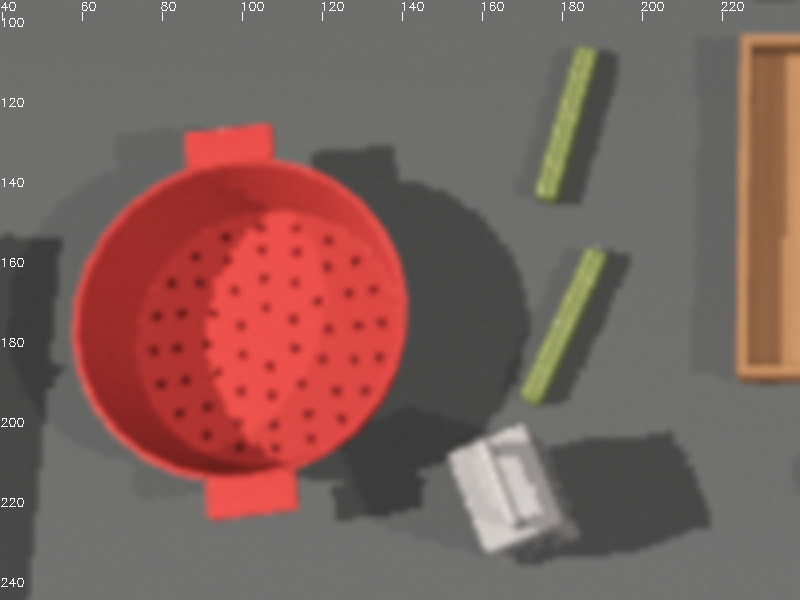

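View pics/cR.png

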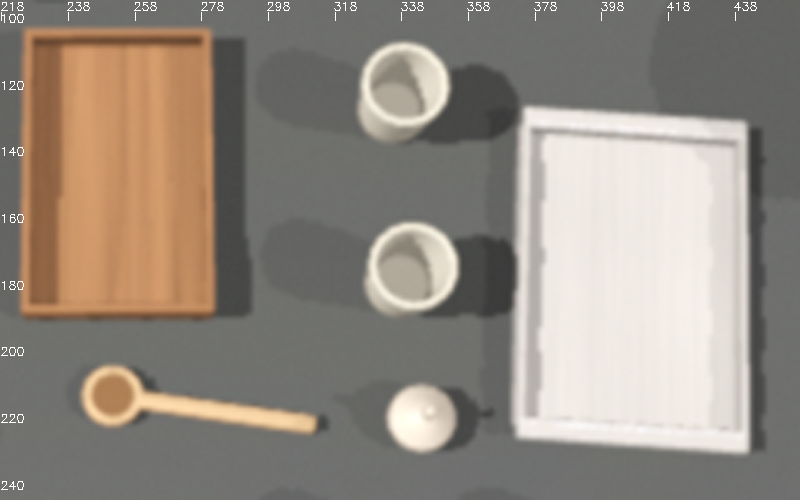

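```bash
python3 - <<'E'
from h import *
R=lambda x,y,z:px2w('top',218+x/3.3333-.5,95+y/3.3333-.5,z)[:2].round(4)
L=lambda x,y,z:px2w('top',40+x/4-.5,95+y/4-.5,z)[:2].round(4)
print('cupA',R(405,86,.06),'cupB',R(413,266,.06))
t=np.array([R(*p,.018) for p in[(524,107),(747,122),(749,452),(515,437)]]);print('tray',t.tolist(),t.mean(0),t[0]-t[3],t[1]-t[2],t[0]-t[1])
b=np.array([R(*p,.025) for p in[(25,30),(212,30),(214,314),(22,316)]]);print('box',b.tolist(),b.mean(0),b[0]-b[3],b[1]-b[2])
s1,s2=R(112,396,.011),R(316,424,.0055);d=(s1-s2);L0=np.linalg.norm(d);d/=L0;print('spoon',s1,s2,L0,'yaw',np.arctan2(d[1],d[0]),'origin',s1-.06*d,s2+.084*d)
print('garlic',R(421,418,.023))
print('col',L(241,317.5,.055),L(228,127,.055),L(254,518,.055))
print('grater',[L(*p,z) for p,z in [((450,456),.08),((524,426),.08),((490,552),.08),((570,525),.08)]])
# side-view check
im=cv2.imread('pics/side0.png')
q=[(( 'A',R(405,86,.06),.06)),('B',R(413,266,.06),.06),('sb',s1,.011),('se',s2,.011),('p1',[.6684,.1817],.014),('p2',[.5418,.1788],.014),('col',L(241,317.5,.055),.004)]
for n,p,z in q:
    u=w2px('side',[*p,z]); cv2.circle(im,(int((u[0]+.5)*1.5625),int((u[1]+.5)*1.5625)),3,(255,0,255),-1)
cv2.imwrite('pics/sidechk.png',im[80:580,130:580])
E
```

```text
cupA [ 0.6667 -0.192 ] cupB [ 0.5376 -0.194 ]
tray [[0.6667, -0.2855], [0.6566, -0.4466], [0.4169, -0.4313], [0.4262, -0.2692]] [ 0.5416  -0.35815] [ 0.2405 -0.0163] [ 0.2397 -0.0153] [0.0101 0.1611]
box [[0.72, 0.0766], [0.7211, -0.0592], [0.5104, -0.06], [0.508, 0.0744]] [0.614875 0.00795 ] [0.212  0.0022] [0.2107 0.0008]
spoon [0.454 0.011] [ 0.436  -0.1326] 0.14472373682295522 yaw 1.4460985142979035 origin [ 0.44653751 -0.04853412] [ 0.44644749 -0.04925224]
garlic [ 0.4383 -0.2033]
col [0.5356 0.3563] [0.6493 0.3721] [0.4207 0.3408]
grater [array([0.4525, 0.2277]), array([0.4695, 0.1878]), array([0.3999, 0.2033]), array([0.415 , 0.1605])]
```

View pics/sidechk.png

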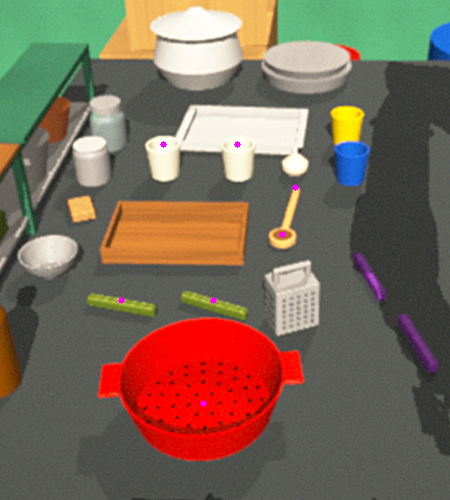

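The top view shows both cups (rims near (339,120) and (341,174)), the pods, spoon, box, tray and colander. The side view agrees with the computed points. I'm moving to pod_1 now.

Emit:
move_arm(
  motion=[0, 0, 0, 0, 0, -0.1, 4, -4.2, -2.7, 0.5, 0, 0, 0, 4, -4.2, -2.7, 0.5, 0, 0, 0, 4, -4.2, -2.7, 0.5, 0, 0, 0, 4, -4.2, -2.7, 0.5, 0, 0, 0, 4, -4.2, -2.7, 0.5, 0, 0, 0, 4, -4.2, -2.7, 0.5, 0, 0, 0, 4, -4.2, -2.7, 0.5, 0, 0, 0, 4, -4.2, -2.7, 0.5, 0, 0, 0, 4, -4.2, -2.7, 0.5, 0, 0, 0, 4, -4.2, -2.7, 0.5, 0, 0, 0, 4, 0, 0, 0, 0, 0, 0, 4],
  force=30,
)

```text
t: 1.3
eef_pos: [0.5643, 0.2827, 0.1762]
orientation: [-0.002, 0.106, 0.994, -0.003]
contact_force: [-0.4, -0.0, -1.3]
opening: 0.0398
```

Emit:
move_arm(
  motion=[-3.1, -1.9, 1.2, 0, 0, 0, 4, -3.1, -1.9, 1.2, 0, 0, 0, 4, -3.1, -1.9, 1.2, 0, 0, 0, 4, -3.0, -1.9, 1.2, 0, 0, 0, 4, 0, 0, 2, 0, 0, 0, 4, 0, 0, 2, 0, 0, 0, 4, 0, 0, 2, 0, 0, 0, 4, 0, 0, 0, 0, 0, 0, 4],
)

```text
t: 2.1
eef_pos: [0.672, 0.1746, 0.0615]
orientation: [-0.003, 0.107, 0.994, -0.004]
contact_force: [-1.3, 0.5, 0.4]
opening: 0.0402
```

```bash
cat > go.py <<'E'
# how far to a target: x y z psi(world angle of jaw axis) -> tool-axis shift in cm (after the turn), turn rotvec now
import sys
from h import *
from scipy.spatial.transform import Rotation as Rn
def report(t):
    s=arm.read_state(); q=s['orientation']; R=Rn.from_quat([q[1],q[2],q[3],q[0]])
    p=t[3]; y=np.array([np.cos(p),np.sin(p),0]); z=np.array([0,0,-1.]); x=np.cross(y,z)
    Rt=Rn.from_matrix(np.array([x,y,z]).T); d=np.array(t[:3])-s['eef_pos']
    print('t',round(s['t'],2),'pos',s['eef_pos'].round(4),'F',s['contact_force'].round(1),'open',round(s['opening'],4))
    print('shift cm, axes now',(100*R.inv().apply(d)).round(2),'after turn',(100*Rt.inv().apply(d)).round(2),'turn',(R.inv()*Rt).as_rotvec().round(3),'j7',s['joint_positions'][6].round(2))
if __name__=='__main__': report([float(a) for a in sys.argv[1:5]])
E
python3 go.py .6684 .1817 .004 1.349
python3 - <<'E'
from h import *
im=snap('side','s1'); c=cv2.resize(im[200:300,110:230,::-1],(720,600),interpolation=cv2.INTER_CUBIC); cv2.imwrite('pics/s1c.png',c)
E
```

```text
t 2.1 pos [0.672  0.1746 0.0615] F [-1.3  0.5  0.4] open 0.0402
shift cm, axes now [0.47 0.67 5.75] after turn [0.5  0.62 5.75] turn [-0.009 -0.005  0.006] j7 1.13
```

View pics/s1c.png

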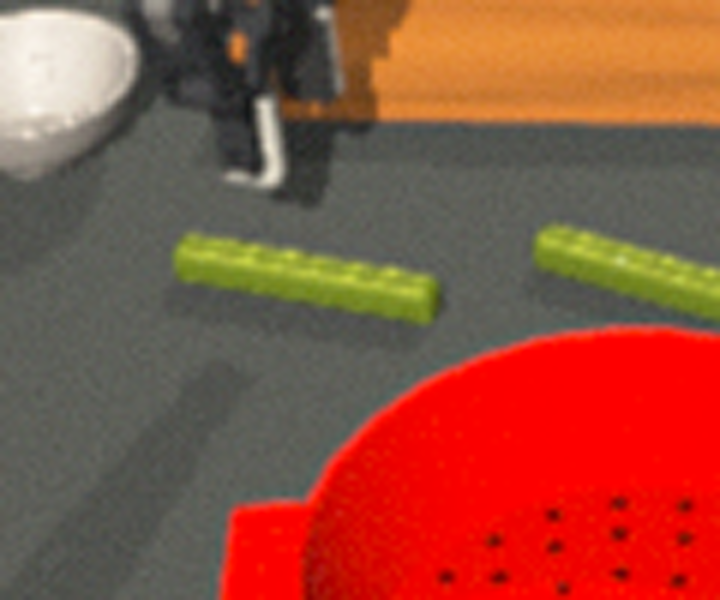

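Emit:
move_arm(
  motion=[0.5, 0.65, 1, -0.009, -0.005, 0.006, 4, 0, 0, 1.5, 0, 0, 0, 4, 0, 0, 1.2, 0, 0, 0, 4, 0, 0, 0.8, 0, 0, 0, 4, 0, 0, 0.5, 0, 0, 0, 4, 0, 0, 0, 0, 0, 0, 4, 0, 0, 0, 0, 0, 0, 4],
)

```text
t: 2.85
eef_pos: [0.67, 0.1844, 0.0116]
orientation: [0.002, 0.11, 0.994, 0.002]
contact_force: [0.1, 1.0, 0.8]
opening: 0.0403
```

```bash
python3 go.py .6684 .1817 .003 1.349
```

```text
t 2.85 pos [0.67   0.1844 0.0116] F [0.1 1.  0.8] open 0.0403
shift cm, axes now [ 0.1  -0.3   0.86] after turn [ 0.1  -0.3   0.86] turn [0.004 0.004 0.001] j7 1.13
```

Emit:
move_arm(
  motion=[0.1, -0.25, 0.4, 0.003, 0.003, 0, 4, 0, 0, 0.35, 0, 0, 0, 4, 0, 0, 0, 0, 0, 0, 4, 0, 0, 0, 0, 0, 0, 0, 0, 0, 0, 0, 0, 0, 0, 0, 0, 0, 0, 0, 0, 0, 0, 0, 0, 0, 0, 0, 0, 0, 0, 0, 0, 0, 0, 0, 0, 0, -1.5, 0, 0, 0, 0, 0, 0, -3, 0, 0, 0, 0],
  force=30,
)

```text
t: 3.85
eef_pos: [0.6668, 0.1813, 0.0481]
orientation: [-0.001, 0.11, 0.994, -0.001]
contact_force: [0.1, -0.7, -0.0]
opening: 0.0122
```

```bash
python3 go.py .5355 .3785 .13 1.5708; python3 go.py .5355 .3785 .13 1.349
python3 - <<'E'
from h import *
im=snap('side','s2'); c=cv2.resize(im[170:290,90:240,::-1],(750,600),interpolation=cv2.INTER_CUBIC); cv2.imwrite('pics/s2c.png',c)
E
```

```text
t 3.85 pos [0.6668 0.1813 0.0481] F [ 0.1 -0.7 -0. ] open 0.0122
shift cm, axes now [17.15 16.35 -8.18] after turn [13.13 19.72 -8.19] turn [-0.001 -0.003 -0.221] j7 1.12
t 3.85 pos [0.6668 0.1813 0.0481] F [ 0.1 -0.7 -0. ] open 0.0122
shift cm, axes now [17.15 16.35 -8.18] after turn [17.15 16.35 -8.19] turn [-0.002 -0.003  0.001] j7 1.12
```

View pics/s2c.png

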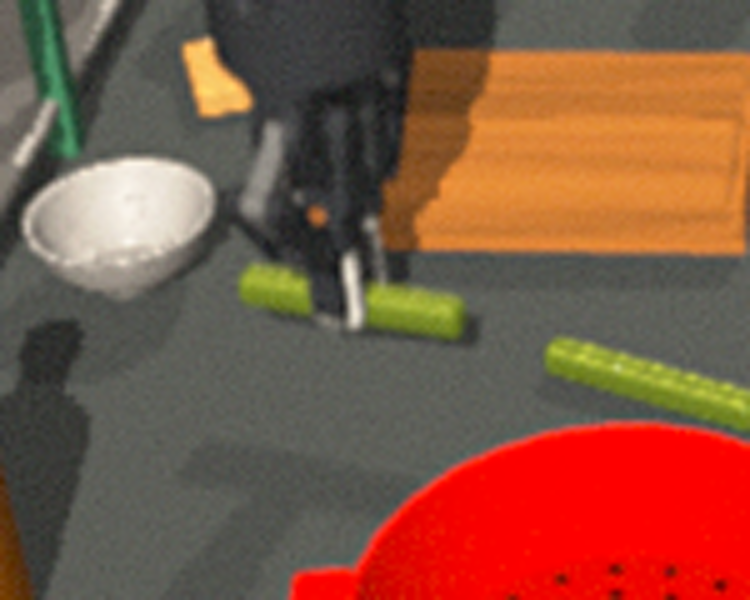

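Emit:
move_arm(
  motion=[0, 0, -4, 0, 0, -0.11, 0, 0, 0, -4, 0, 0, -0.11, 0, 2.2, 3.3, -0.5, 0, 0, 0, 0, 2.2, 3.3, 0, 0, 0, 0, 0, 2.2, 3.3, 0, 0, 0, 0, 0, 2.2, 3.3, 0, 0, 0, 0, 0, 2.2, 3.3, 0, 0, 0, 0, 0, 1.5, 2.0, 0, 0, 0, 0, 0, 0.6, 1.0, 0, 0, 0, 0, 0, 0, 0, 0, 0, 0, 0, 0, 0, 0, 0, 0, 0, 0, 0],
)

```text
t: 5.0
eef_pos: [0.5377, 0.3808, 0.1576]
orientation: [0.009, -0.001, 1.0, 0.004]
contact_force: [-0.2, -1.0, -0.3]
opening: 0.0122
```

```bash
python3 go.py .5355 .3785 .012 1.5708
```

```text
t 5.0 pos [0.5377 0.3808 0.1576] F [-0.2 -1.  -0.3] open 0.0122
shift cm, axes now [ 0.49 -0.34 14.55] after turn [ 0.22 -0.23 14.56] turn [0.008 0.019 0.003] j7 0.91
```

Emit:
move_arm(
  motion=[0.2, -0.25, 2, 0.008, 0.019, 0, 0, 0, 0, 2.5, 0, 0, 0, 0, 0, 0, 2.5, 0, 0, 0, 0, 0, 0, 2.5, 0, 0, 0, 0, 0, 0, 2, 0, 0, 0, 0, 0, 0, 1, 0, 0, 0, 0, 0, 0, 0.5, 0, 0, 0, 0, 0, 0, 0, 0, 0, 0, 0],
)

```text
t: 5.8
eef_pos: [0.5448, 0.3644, 0.0204]
orientation: [-0.001, 0.007, 1.0, -0.003]
contact_force: [0.8, 0.8, -0.5]
opening: 0.0115
```

```bash
python3 go.py .5355 .3785 .010 1.5708
```

```text
t 5.8 pos [0.5448 0.3644 0.0204] F [ 0.8  0.8 -0.5] open 0.0115
shift cm, axes now [0.94 1.41 1.03] after turn [0.93 1.41 1.04] turn [-0.006 -0.001 -0.014] j7 0.95
```

Emit:
move_arm(
  motion=[0.5, 0.7, 0.2, -0.005, 0, -0.01, 0, 0.3, 0.6, 0.4, 0, 0, 0, 0, 0, 0, 0.3, 0, 0, 0, 0, 0, 0, 0, 0, 0, 0, 0, 0, 0, 0, 0, 0, 0, 3, 0, 0, 0, 0, 0, 0, 3, 0, 0, 0, 0, 0, 0, 3, 0, 0, -1, 0, 0, 0, 3, 0, 0, -3, 0, 0, 0, 3, 0, 0, -4, 0, 0, 0, 3, 0, 0, -4, 0, 0, 0, 3, 0, 0, 0, 0, 0, 0, 3],
)

```text
t: 7.0
eef_pos: [0.5375, 0.3788, 0.1403]
orientation: [0.001, 0.002, 1.0, 0.001]
contact_force: [-0.2, -0.3, 0.3]
opening: 0.03
```

```bash
python3 go.py .5418 .1795 .10 1.187
python3 - <<'E'
from h import *
im=snap('top','t3'); c=cv2.resize(im[115:235,50:200,::-1],(750,600),interpolation=cv2.INTER_CUBIC); cv2.imwrite('pics/t3c.png',c)
E
```

```text
t 7.0 pos [0.5375 0.3788 0.1403] F [-0.2 -0.3  0.3] open 0.03
shift cm, axes now [ -0.49 -19.94   4.01] after turn [ -7.86 -18.32   4.03] turn [0.002 0.002 0.38 ] j7 0.92
```

View pics/t3c.png

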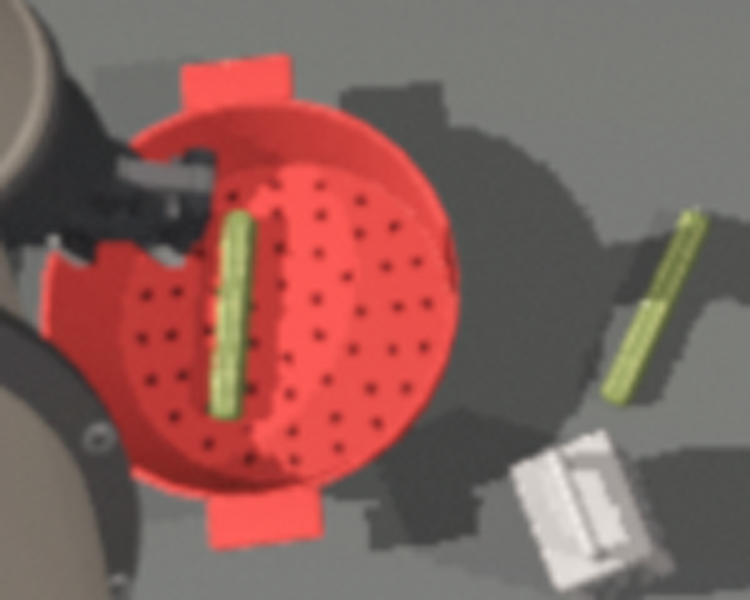

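Emit:
move_arm(
  motion=[0, 0, 0, 0.002, 0.002, 0.13, 4, 0, 0, 0, 0, 0, 0.13, 4, 0, 0, 0, 0, 0, 0.12, 4, -1.6, -3.8, 0, 0, 0, 0, 4, -1.6, -3.8, 0, 0, 0, 0, 4, -1.6, -3.8, 0.5, 0, 0, 0, 4, -1.6, -3.8, 0.5, 0, 0, 0, 4, -0.9, -2, 0.5, 0, 0, 0, 4, -0.4, -0.8, 1, 0, 0, 0, 4, 0, 0, 1, 0, 0, 0, 4, 0, 0, 0, 0, 0, 0, 4],
)

```text
t: 8.15
eef_pos: [0.5338, 0.1761, 0.0981]
orientation: [-0.003, 0.198, 0.98, -0.003]
contact_force: [-1.1, 0.3, -0.5]
opening: 0.0401
```

```bash
python3 go.py .5418 .1790 .003 1.187
```

```text
t 8.15 pos [0.5338 0.1761 0.0981] F [-1.1  0.3 -0.5] open 0.0401
shift cm, axes now [-0.67  0.64  9.5 ] after turn [-0.63  0.57  9.51] turn [-0.006 -0.005 -0.014] j7 0.87
```

Emit:
move_arm(
  motion=[-0.5, 0.5, 1, -0.006, -0.005, -0.014, 4, 0, 0, 2, 0, 0, 0, 4, 0, 0, 2, 0, 0, 0, 4, 0, 0, 1.5, 0, 0, 0, 4, 0, 0, 0.6, 0, 0, 0, 4, 0, 0, 0, 0, 0, 0, 4, 0, 0, 0, 0, 0, 0, 4],
)

```text
t: 8.85
eef_pos: [0.5421, 0.1894, 0.0213]
orientation: [0.001, 0.183, 0.983, 0.002]
contact_force: [-0.6, -0.1, 0.3]
opening: 0.0397
```

```bash
python3 go.py .5418 .1790 .003 1.187
```

```text
t 8.85 pos [0.5421 0.1894 0.0213] F [-0.6 -0.1  0.3] open 0.0397
shift cm, axes now [-0.34 -0.99  1.83] after turn [-0.36 -0.98  1.83] turn [0.004 0.    0.015] j7 0.92
```

Emit:
move_arm(
  motion=[-0.35, -0.9, 0, 0.004, 0, 0.015, 4, 0, 0, 0, 0, 0, 0, 4, 0, 0, 0.8, 0, 0, 0, 4, 0, 0, 0.6, 0, 0, 0, 4, 0, 0, 0.3, 0, 0, 0, 4, 0, 0, 0, 0, 0, 0, 4],
)

```text
t: 9.45
eef_pos: [0.5436, 0.1796, 0.005]
orientation: [0.002, 0.191, 0.982, 0.001]
contact_force: [0.4, -0.8, 0.2]
opening: 0.0401
```

```bash
python3 go.py .5418 .1790 .003 1.187
```

```text
t 9.45 pos [0.5436 0.1796 0.005 ] F [ 0.4 -0.8  0.2] open 0.0401
shift cm, axes now [ 0.14 -0.12  0.19] after turn [ 0.14 -0.12  0.2 ] turn [ 0.002  0.003 -0.001] j7 0.93
```

Emit:
move_arm(
  motion=[0, -0.1, 0.1, 0, 0, 0, 4, 0, 0, 0, 0, 0, 0, 0, 0, 0, 0, 0, 0, 0, 0, 0, 0, 0, 0, 0, 0, 0, 0, 0, 0, 0, 0, 0, 0, 0, 0, -2, 0, 0, 0, 0, 0, 0, -4, 0, 0, 0, 0, 0, 0, -4, 0, 0, -0.13, 0, 0, 0, -2, 0, 0, -0.13, 0, 0, 0, 0, 0, 0, -0.12, 0, 0, 0, 0, 0, 0, 0, 0],
)

```text
t: 10.55
eef_pos: [0.5424, 0.1785, 0.1287]
orientation: [0.002, -0.004, 1.0, 0.0]
contact_force: [-0.7, 0.0, 0.2]
opening: 0.012
```

```bash
python3 go.py .5355 .3335 .13 1.5708
```

```text
t 10.55 pos [0.5424 0.1785 0.1287] F [-0.7  0.   0.2] open 0.012
shift cm, axes now [ 0.55 15.51 -0.13] after turn [ 0.69 15.5  -0.13] turn [0.    0.003 0.009] j7 1.22
```

Emit:
move_arm(
  motion=[0.2, 3.5, 0, 0, 0.003, 0.01, 0, 0.2, 3.5, 0, 0, 0, 0, 0, 0.2, 3.5, 0, 0, 0, 0, 0, 0, 2.5, 0, 0, 0, 0, 0, 0, 1.3, 0, 0, 0, 0, 0, 0, 0, 0, 0, 0, 0, 0, 0, 0, 0, 0, 0, 0, 0],
)

```text
t: 11.25
eef_pos: [0.5365, 0.323, 0.1257]
orientation: [-0.002, 0.015, 1.0, -0.002]
contact_force: [0.3, -0.6, -0.9]
opening: 0.0121
```

```bash
python3 go.py .5355 .3335 .010 1.5708
```

```text
t 11.25 pos [0.5365 0.323  0.1257] F [ 0.3 -0.6 -0.9] open 0.0121
shift cm, axes now [ 0.1   1.09 11.56] after turn [ 0.1   1.05 11.57] turn [-0.003 -0.003 -0.029] j7 0.97
```

Emit:
move_arm(
  motion=[0.1, 1, 0.5, -0.003, -0.003, -0.03, 0, 0, 0, 2, 0, 0, 0, 0, 0, 0, 2, 0, 0, 0, 0, 0, 0, 2, 0, 0, 0, 0, 0, 0, 1.5, 0, 0, 0, 0, 0, 0, 1, 0, 0, 0, 0, 0, 0, 0.4, 0, 0, 0, 0, 0, 0, 0, 0, 0, 0, 0, 0, 0, 0, 0, 0, 0, 0],
)

```text
t: 12.15
eef_pos: [0.5382, 0.3285, 0.0281]
orientation: [0.001, 0.001, 1.0, 0.0]
contact_force: [0.5, 0.0, 0.5]
opening: 0.0118
```

```bash
python3 go.py .5355 .3335 .010 1.5708
```

```text
t 12.15 pos [0.5382 0.3285 0.0281] F [0.5 0.  0.5] open 0.0118
shift cm, axes now [0.28 0.5  1.8 ] after turn [0.27 0.5  1.81] turn [ 0.     0.003 -0.002] j7 1.0
```

Emit:
move_arm(
  motion=[0.2, 0.2, 0.8, 0, 0.003, 0, 0, 0, 0, 0.6, 0, 0, 0, 0, 0, 0, 0.3, 0, 0, 0, 0, 0, 0, 0, 0, 0, 0, 0, 0, 0, 0, 0, 0, 0, 2.6, 0, 0, 0, 0, 0, 0, 2.6, 0, 0, 0, 0, 0, 0, 2.6, 0, 0, -1, 0, 0, 0, 2.6, 0, 0, -3, 0, 0, 0, 2.6, 0, 0, -4, 0, 0, 0, 2.6, 0, 0, -4, 0, 0, 0, 2.6, 0, 0, 0, 0, 0, 0, 2.6],
)

```text
t: 13.35
eef_pos: [0.5367, 0.3309, 0.1381]
orientation: [0.001, 0.001, 1.0, 0.001]
contact_force: [-0.2, 0.2, 0.0]
opening: 0.026
```

```bash
python3 go.py .448 -.034 .12 -.125
python3 - <<'E'
from h import *
im=snap('top','t4'); c=cv2.resize(im[115:235,50:200,::-1],(625,500),interpolation=cv2.INTER_CUBIC); cv2.imwrite('pics/t4c.png',c)
E
```

```text
t 13.35 pos [0.5367 0.3309 0.1381] F [-0.2  0.2  0. ] open 0.026
shift cm, axes now [  8.81 -36.51   1.74] after turn [-37.31  -4.26   1.81] turn [ 2.000e-03 -1.000e-03  1.694e+00] j7 0.98
```

View pics/t4c.png

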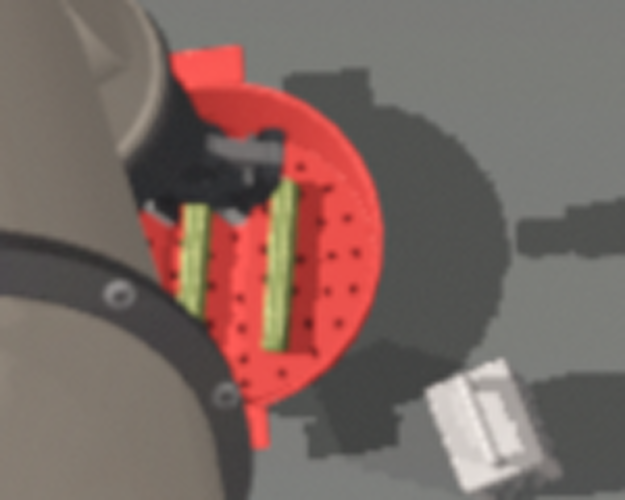

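Emit:
move_arm(
  motion=[0, -4, -1.5, 0, 0, 0, 3.5, 0, -4.2, 0, 0, 0, 0, 3.5, 0, -4.2, 0, 0, 0, 0, 3.5, 0, -4.2, 0, 0, 0, 0, 3.5, 0, -4.2, 0, 0, 0, 0, 3.5, 1, -4.2, 0, 0, 0, 0, 3.5, 1, -4.2, 0, 0, 0, 0, 3.5, 1, -3, 0, 0, 0, 0.1, 3.5, 0, 0, 0, 0, 0, 0.14, 3.5, 0, 0, 0, 0, 0, 0.14, 3.5, 0, 0, 0, 0, 0, 0.14, 3.5, 0, 0, 0, 0, 0, 0.14, 3.5],
)

```text
t: 14.6
eef_pos: [0.4992, -0.0053, 0.1481]
orientation: [-0.003, 0.336, 0.942, -0.001]
contact_force: [-0.5, -0.3, -0.2]
opening: 0.0347
```

Emit:
move_arm(
  motion=[0, 0, 0, 0, 0, 0.14, 3.5, 0, 0, 0, 0, 0, 0.14, 3.5, 0, 0, 0, 0, 0, 0.14, 3.5, 0, 0, 0, 0, 0, 0.14, 3.5, 0, 0, 0, 0, 0, 0.14, 3.5, 0, 0, 0, 0, 0, 0.14, 3.5, 0, 0, 0, 0, 0, 0.14, 3.5, 0, 0, 0, 0, 0, 0, 3.5],
)

```text
t: 15.4
eef_pos: [0.4958, -0.0059, 0.1455]
orientation: [-0.004, 0.755, 0.656, -0.004]
contact_force: [-0.7, 0.2, -0.1]
opening: 0.035
```

```bash
python3 go.py .448 -.034 .10 -.125
```

```text
t 15.4 pos [ 0.4958 -0.0059  0.1455] F [-0.7  0.2 -0.1] open 0.035
shift cm, axes now [-3.44 -4.29  4.6 ] after turn [-3.39 -4.39  4.55] turn [-0.011  0.002 -0.015] j7 -0.05
```

Emit:
move_arm(
  motion=[-1.1, -1.4, 1, -0.011, 0.002, -0.015, 3.5, -1.1, -1.4, 1.5, 0, 0, 0, 3.5, -0.8, -1.1, 2, 0, 0, 0, 3.5, -0.3, -0.4, 2, 0, 0, 0, 3.5, 0, 0, 1.5, 0, 0, 0, 3.5, 0, 0, 0, 0, 0, 0, 3.5, 0, 0, 0, 0, 0, 0, 3.5],
)

```text
t: 16.1
eef_pos: [0.4461, -0.0339, 0.0628]
orientation: [-0.0, 0.739, 0.674, -0.0]
contact_force: [-0.5, -0.4, -0.2]
opening: 0.035
```

```bash
python3 go.py .448 -.034 .003 -.125
python3 - <<'E'
from h import *
im=snap('side','s5'); c=cv2.resize(im[130:240,210:320,::-1],(600,600),interpolation=cv2.INTER_CUBIC); cv2.imwrite('pics/s5c.png',c)
E
```

```text
t 16.1 pos [ 0.4461 -0.0339  0.0628] F [-0.5 -0.4 -0.2] open 0.035
shift cm, axes now [0.   0.19 5.98] after turn [0.01 0.19 5.98] turn [-0.    -0.     0.033] j7 0.13
```

View pics/s5c.png

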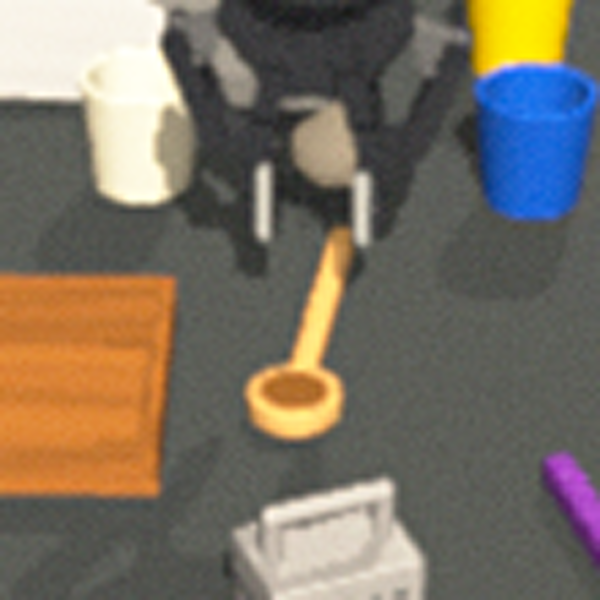

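Emit:
move_arm(
  motion=[0, 0.15, 1, 0, 0, 0.033, 3.5, 0, 0, 1.2, 0, 0, 0, 3.5, 0, 0, 1, 0, 0, 0, 3.5, 0, 0, 0.7, 0, 0, 0, 3.5, 0, 0, 0.4, 0, 0, 0, 3.5, 0, 0, 0, 0, 0, 0, 3.5, 0, 0, 0, 0, 0, 0, 3.5],
)

```text
t: 16.85
eef_pos: [0.4491, -0.0333, 0.0171]
orientation: [0.0, 0.75, 0.662, 0.001]
contact_force: [-1.1, 0.5, 0.0]
opening: 0.0351
```

```bash
python3 go.py .448 -.034 .003 -.125
```

```text
t 16.85 pos [ 0.4491 -0.0333  0.0171] F [-1.1  0.5  0. ] open 0.0351
shift cm, axes now [-0.08 -0.1   1.41] after turn [-0.08 -0.1   1.41] turn [ 0.002 -0.001  0.   ] j7 0.18
```

Emit:
move_arm(
  motion=[-0.05, -0.1, 0.5, 0, 0, 0, 3.5, 0, 0, 0.5, 0, 0, 0, 3.5, 0, 0, 0.3, 0, 0, 0, 3.5, 0, 0, 0, 0, 0, 0, 3.5, 0, 0, 0, 0, 0, 0, 0, 0, 0, 0, 0, 0, 0, 0, 0, 0, 0, 0, 0, 0, 0, 0, 0, 0, 0, 0, 0, 0, 0, 0, -2, 0, 0, 0, 0, 0, 0, -4, 0, 0, 0, 0, 0, 0, -3, 0, 0, 0, 0],
  force=50,
)

```text
t: 17.95
eef_pos: [0.4459, -0.0345, 0.0935]
orientation: [-0.001, 0.75, 0.661, -0.002]
contact_force: [-0.2, 0.4, -0.7]
opening: 0.0101
```

```bash
python3 go.py .600 .008 .10 1.5708
python3 - <<'E'
from h import *
im=snap('side','s6'); c=cv2.resize(im[100:240,200:340,::-1],(500,500),interpolation=cv2.INTER_CUBIC); cv2.imwrite('pics/s6c.png',c)
E
```

```text
t 17.95 pos [ 0.4459 -0.0345  0.0935] F [-0.2  0.4 -0.7] open 0.0101
shift cm, axes now [ 6.15 14.75 -0.72] after turn [-15.41   4.25  -0.65] turn [-0.004 -0.002 -1.697] j7 0.06
```

View pics/s6c.png

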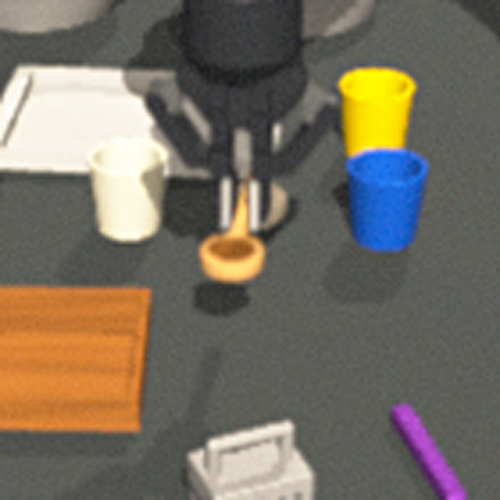

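Emit:
move_arm(
  motion=[1.5, 3, -1, 0, 0, 0, 0, 2, 4.3, -1, 0, 0, 0, 0, 1.5, 4, 0, 0, 0, -0.1, 0, 0, 0, 0, 0, 0, -0.14, 0, 0, 0, 0, 0, 0, -0.14, 0, 0, 0, 0, 0, 0, -0.14, 0, 0, 0, 0, 0, 0, -0.14, 0, 0, 0, 0, 0, 0, -0.14, 0, 0, 0, 0, 0, 0, -0.14, 0, 0, 0, 0, 0, 0, -0.14, 0, 0, 0, 0, 0, 0, -0.14, 0, 0, 0, 0, 0, 0, -0.14, 0],
)

```text
t: 19.2
eef_pos: [0.5707, 0.0045, 0.1192]
orientation: [0.001, 0.141, 0.99, 0.002]
contact_force: [0.3, -0.7, -0.9]
opening: 0.01
```

Emit:
move_arm(
  motion=[0, 0, 0, 0, 0, -0.14, 0, 0, 0, 0, 0, 0, -0.14, 0, 0, 0, 0, 0, 0, 0, 0],
)

```text
t: 19.5
eef_pos: [0.5703, 0.0043, 0.1189]
orientation: [0.002, -0.006, 1.0, 0.002]
contact_force: [-0.2, 0.2, -0.2]
opening: 0.0103
```

```bash
python3 go.py .600 .008 .05 1.5708
```

```text
t 19.5 pos [0.5703 0.0043 0.1189] F [-0.2  0.2 -0.2] open 0.0103
shift cm, axes now [-2.95  0.31  6.9 ] after turn [-2.97  0.37  6.89] turn [0.003 0.003 0.012] j7 1.53
```

Emit:
move_arm(
  motion=[-1.4, 0.2, 1, 0.003, 0.003, 0.012, 0, -1.2, 0.1, 1, 0, 0, 0, 0, -0.3, 0, 1.5, 0, 0, 0, 0, 0, 0, 1.5, 0, 0, 0, 0, 0, 0, 1, 0, 0, 0, 0, 0, 0, 0.6, 0, 0, 0, 0, 0, 0, 0, 0, 0, 0, 0, 0, 0, 0, 0, 0, 0, 0],
)

```text
t: 20.3
eef_pos: [0.5984, 0.0069, 0.0468]
orientation: [-0.002, 0.007, 1.0, -0.0]
contact_force: [-0.1, 0.2, 0.2]
opening: 0.01
```

```bash
python3 go.py .600 .008 .010 1.5708
python3 - <<'E'
from h import *
im=snap('side','s7'); c=cv2.resize(im[120:240,130:290,::-1],(800,600),interpolation=cv2.INTER_CUBIC); cv2.imwrite('pics/s7c.png',c)
E
```

```text
t 20.3 pos [0.5984 0.0069 0.0468] F [-0.1  0.2  0.2] open 0.01
shift cm, axes now [-0.17  0.11  3.68] after turn [-0.16  0.11  3.68] turn [-0.    -0.003 -0.015] j7 1.52
```

View pics/s7c.png

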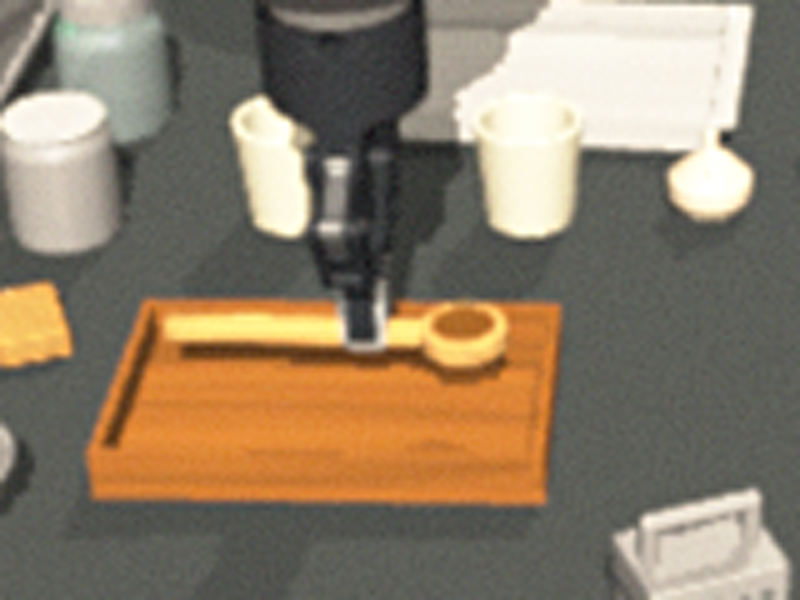

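```bash
python3 - <<'E'
from h import *
for p in [(165,328),(506,330)]: print(px2w('side',130+p[0]/5-.5,120+p[1]/5-.5,.048).round(3))
E
```

```text
[0.696 0.005 0.048]
[0.532 0.002 0.048]
```

Emit:
move_arm(
  motion=[-0.15, 0.1, 0.8, 0, -0.003, -0.015, 0, 0, 0, 1, 0, 0, 0, 0, 0, 0, 0.7, 0, 0, 0, 0, 0, 0, 0.4, 0, 0, 0, 0, 0, 0, 0, 0, 0, 0, 0, 0, 0, 0, 0, 0, 0, 0],
)

```text
t: 20.95
eef_pos: [0.6006, 0.0081, 0.0163]
orientation: [0.001, -0.001, 1.0, 0.0]
contact_force: [0.2, -0.7, -0.9]
opening: 0.0101
```

```bash
python3 go.py .600 .008 .010 1.5708
```

```text
t 20.95 pos [0.6006 0.0081 0.0163] F [ 0.2 -0.7 -0.9] open 0.0101
shift cm, axes now [ 0.06 -0.01  0.63] after turn [ 0.06 -0.01  0.63] turn [0.    0.002 0.001] j7 1.54
```

Emit:
move_arm(
  motion=[0, 0, 0.4, 0, 0, 0, 0, 0, 0, 0.3, 0, 0, 0, 0, 0, 0, 0, 0, 0, 0, 0, 0, 0, 0, 0, 0, 0, 3, 0, 0, 0, 0, 0, 0, 3, 0, 0, 0, 0, 0, 0, 3, 0, 0, -1, 0, 0, 0, 3, 0, 0, -3, 0, 0, 0, 3, 0, 0, -4, 0, 0, 0, 8.5, 0, 0, -4, 0, 0, 0, 8.5, 0, 0, 0, 0, 0, 0, 8.5],
)

```text
t: 22.05
eef_pos: [0.6003, 0.0078, 0.1358]
orientation: [0.001, -0.0, 1.0, 0.0]
contact_force: [0.1, 0.5, -0.3]
opening: 0.0722
```

```bash
python3 go.py .667 -.192 .13 1.5708
```

```text
t 22.05 pos [0.6003 0.0078 0.1358] F [ 0.1  0.5 -0.3] open 0.0722
shift cm, axes now [ -6.65 -19.99   0.6 ] after turn [ -6.67 -19.98   0.58] turn [0.    0.002 0.001] j7 1.52
```

Emit:
move_arm(
  motion=[-1.3, -3.5, 0, 0, 0.002, 0, 8.5, -1.4, -4.2, 0, 0, 0, 0, 8.5, -1.4, -4.2, 0, 0, 0, 0, 8.5, -1.4, -4.2, 0, 0, 0, 0, 8.5, -0.8, -2.5, 0, 0, 0, 0, 8.5, -0.2, -0.8, 0, 0, 0, 0, 8.5, 0, 0, 0, 0, 0, 0, 8.5, 0, 0, 0, 0, 0, 0, 8.5],
)

```text
t: 22.85
eef_pos: [0.669, -0.1903, 0.1422]
orientation: [0.004, -0.003, 1.0, 0.001]
contact_force: [0.6, 0.4, -0.0]
opening: 0.085
```

```bash
python3 go.py .667 -.192 .021 1.5708
```

```text
t 22.85 pos [ 0.669  -0.1903  0.1422] F [ 0.6  0.4 -0. ] open 0.085
shift cm, axes now [ 0.29 -0.18 12.12] after turn [ 0.2  -0.17 12.12] turn [0.001 0.007 0.006] j7 1.85
```

Emit:
move_arm(
  motion=[0.2, -0.15, 1, 0.001, 0.007, 0.006, 8.5, 0, 0, 1.5, 0, 0, 0, 8.5, 0, 0, 1.5, 0, 0, 0, 8.5, 0, 0, 0.8, 0, 0, 0, 8.5, 0, 0, 0.3, 0, 0, 0, 8.5, 0, 0, 0, 0, 0, 0, 8.5, 0, 0, 0, 0, 0, 0, 8.5],
)

```text
t: 23.55
eef_pos: [0.6659, -0.1855, 0.0853]
orientation: [-0.002, -0.003, 1.0, 0.001]
contact_force: [-0.4, -0.3, -0.6]
opening: 0.0849
```

```bash
python3 go.py .667 -.192 .021 1.5708
python3 - <<'E'
from h import *
im=snap('side','s8'); c=cv2.resize(im[90:200,130:260,::-1],(709,600),interpolation=cv2.INTER_CUBIC); cv2.imwrite('pics/s8c.png',c)
E
```

```text
t 23.55 pos [ 0.6659 -0.1855  0.0853] F [-0.4 -0.3 -0.6] open 0.0849
shift cm, axes now [-0.12 -0.67  6.42] after turn [-0.11 -0.65  6.43] turn [ 0.003 -0.003  0.006] j7 1.85
```

View pics/s8c.png

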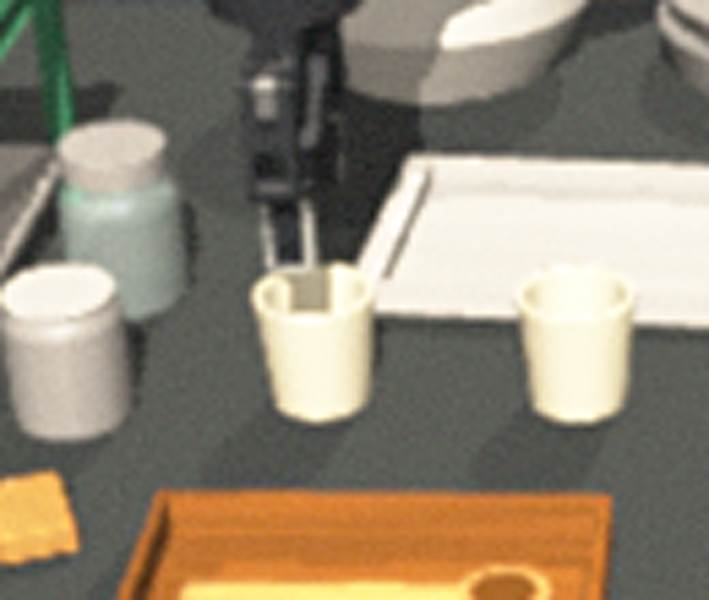

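Emit:
move_arm(
  motion=[-0.1, -0.7, 0, 0.003, -0.003, 0.006, 8.5, 0, 0, 0, 0, 0, 0, 8.5, 0, 0, 0.8, 0, 0, 0, 8.5, 0, 0, 0.8, 0, 0, 0, 8.5, 0, 0, 0.4, 0, 0, 0, 8.5, 0, 0, 0, 0, 0, 0, 8.5],
)

```text
t: 24.2
eef_pos: [0.6677, -0.1939, 0.0649]
orientation: [0.001, 0.001, 1.0, -0.001]
contact_force: [0.3, 0.7, -0.1]
opening: 0.0853
```

```bash
python3 go.py .667 -.192 .021 1.5708
```

```text
t 24.2 pos [ 0.6677 -0.1939  0.0649] F [ 0.3  0.7 -0.1] open 0.0853
shift cm, axes now [0.08 0.2  4.39] after turn [0.07 0.19 4.39] turn [-0.001  0.003 -0.002] j7 1.86
```

Emit:
move_arm(
  motion=[0.05, 0.1, 0.8, -0.001, 0.003, 0, 8.5, 0, 0, 1, 0, 0, 0, 8.5, 0, 0, 1, 0, 0, 0, 8.5, 0, 0, 0.7, 0, 0, 0, 8.5, 0, 0, 0.3, 0, 0, 0, 8.5, 0, 0, 0, 0, 0, 0, 8.5, 0, 0, 0, 0, 0, 0, 8.5],
)

```text
t: 24.9
eef_pos: [0.6668, -0.1924, 0.0224]
orientation: [-0.001, 0.001, 1.0, 0.0]
contact_force: [0.0, 0.3, 0.0]
opening: 0.0849
```

```bash
python3 go.py .667 -.192 .022 1.5708
```

```text
t 24.9 pos [ 0.6668 -0.1924  0.0224] F [0.  0.3 0. ] open 0.0849
shift cm, axes now [-0.02  0.04  0.04] after turn [-0.02  0.04  0.04] turn [ 0.    -0.002 -0.001] j7 1.87
```

Emit:
move_arm(
  motion=[0, 0, 0, 0, 0, 0, 5, 0, 0, 0, 0, 0, 0, 4, 0, 0, 0, 0, 0, 0, 3, 0, 0, 0, 0, 0, 0, 3, 0, 0, 0, 0, 0, 0, 3, 0, 0, 0, 0, 0, 0, 3, 0, 0, -0.5, 0, 0, 0, 3, 0, 0, -1, 0, 0, 0, 3, 0, 0, -2, 0, 0, 0, 3, 0, 0, -2, 0, 0, 0, 3, 0, 0, -1, 0, 0, 0, 3, 0, 0, 0, 0, 0, 0, 3],
  force=45,
)

```text
t: 26.1
eef_pos: [0.6675, -0.1927, 0.0937]
orientation: [-0.0, 0.001, 1.0, -0.0]
contact_force: [0.6, -0.5, -0.7]
opening: 0.0574
```

```bash
python3 go.py .5915 -.3615 .10 1.5708
python3 - <<'E'
from h import *
im=snap('side','s9'); c=cv2.resize(im[80:200,130:260,::-1],(650,600),interpolation=cv2.INTER_CUBIC); cv2.imwrite('pics/s9c.png',c)
E
```

```text
t 26.1 pos [ 0.6675 -0.1927  0.0937] F [ 0.6 -0.5 -0.7] open 0.0574
shift cm, axes now [  7.57 -16.89  -0.63] after turn [  7.6  -16.88  -0.63] turn [-0.    -0.    -0.002] j7 1.86
```

View pics/s9c.png

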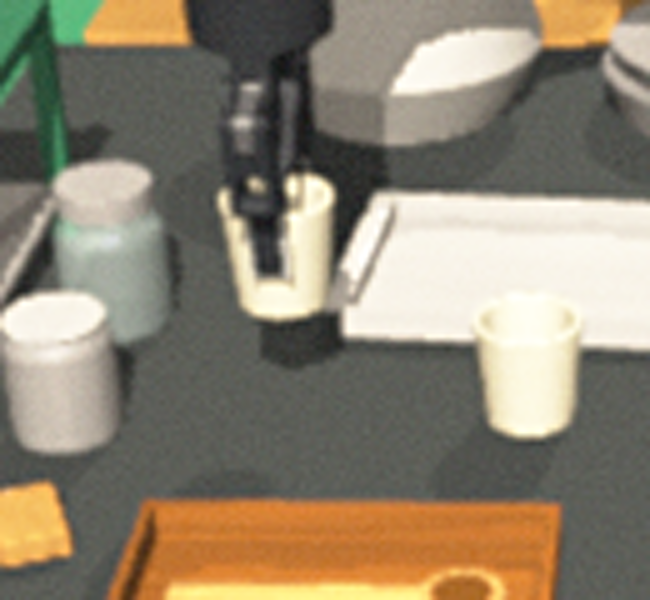

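Emit:
move_arm(
  motion=[0.6, -1.4, -0.3, 0, 0, 0, 3, 1.1, -2.5, 0, 0, 0, 0, 3, 1.2, -2.7, 0, 0, 0, 0, 3, 1.2, -2.7, 0, 0, 0, 0, 3, 1.2, -2.7, 0, 0, 0, 0, 3, 1.1, -2.4, 0, 0, 0, 0, 3, 0.7, -1.5, 0, 0, 0, 0, 3, 0.3, -0.6, 0, 0, 0, 0, 3, 0, 0, 0, 0, 0, 0, 3, 0, 0, 0, 0, 0, 0, 3],
)

```text
t: 27.15
eef_pos: [0.5842, -0.366, 0.0891]
orientation: [-0.005, 0.001, 1.0, 0.001]
contact_force: [-0.3, 0.8, -1.6]
opening: 0.0575
```

```bash
python3 go.py .5915 -.3615 .027 1.5708
```

```text
t 27.15 pos [ 0.5842 -0.366   0.0891] F [-0.3  0.8 -1.6] open 0.0575
shift cm, axes now [-0.8   0.44  6.2 ] after turn [-0.73  0.45  6.21] turn [ 0.003 -0.01  -0.002] j7 2.14
```

Emit:
move_arm(
  motion=[-0.6, 0.4, 0.6, 0.003, -0.01, 0, 3, 0, 0, 1, 0, 0, 0, 3, 0, 0, 1, 0, 0, 0, 3, 0, 0, 1, 0, 0, 0, 3, 0, 0, 0.6, 0, 0, 0, 3, 0, 0, 0.3, 0, 0, 0, 3, 0, 0, 0, 0, 0, 0, 3, 0, 0, 0, 0, 0, 0, 3],
)

```text
t: 27.95
eef_pos: [0.5929, -0.3563, 0.0384]
orientation: [-0.0, -0.002, 1.0, 0.001]
contact_force: [0.2, -0.6, -0.7]
opening: 0.0573
```

```bash
python3 go.py .5915 -.3615 .027 1.5708
```

```text
t 27.95 pos [ 0.5929 -0.3563  0.0384] F [ 0.2 -0.6 -0.7] open 0.0573
shift cm, axes now [ 0.14 -0.53  1.14] after turn [ 0.14 -0.52  1.14] turn [ 0.002 -0.     0.005] j7 2.14
```

Emit:
move_arm(
  motion=[0.1, -0.4, 0.4, 0.002, 0, 0, 3, 0, 0, 0.3, 0, 0, 0, 3, 0, 0, 0.3, 0, 0, 0, 3, 0, 0, 0.1, 0, 0, 0, 3, 0, 0, 0, 0, 0, 0, 3, 0, 0, 0, 0, 0, 0, 3],
)

```text
t: 28.55
eef_pos: [0.5922, -0.3614, 0.0276]
orientation: [0.001, -0.002, 1.0, -0.0]
contact_force: [0.4, 0.5, -0.8]
opening: 0.0572
```

```bash
python3 go.py .5915 -.3615 .027 1.5708
```

```text
t 28.55 pos [ 0.5922 -0.3614  0.0276] F [ 0.4  0.5 -0.8] open 0.0572
shift cm, axes now [ 0.07 -0.01  0.06] after turn [ 0.07 -0.01  0.06] turn [-0.001  0.001  0.004] j7 2.15
```

Emit:
move_arm(
  motion=[0, 0, 0.15, 0, 0, 0, 3, 0, 0, 0, 0, 0, 0, 3, 0, 0, 0, 0, 0, 0, 6.2, 0, 0, 0, 0, 0, 0, 7, 0, 0, 0, 0, 0, 0, 8.5, 0, 0, 0, 0, 0, 0, 8.5, 0, 0, 0, 0, 0, 0, 8.5, 0, 0, -1.5, 0, 0, 0, 8.5, 0, 0, -3, 0, 0, 0, 8.5, 0, 0, -4, 0, 0, 0, 8.5, 0, 0, -3, 0, 0, 0, 8.5, 0, 0, 0, 0, 0, 0, 8.5],
)

```text
t: 29.75
eef_pos: [0.5926, -0.3615, 0.1503]
orientation: [0.002, -0.002, 1.0, -0.001]
contact_force: [0.1, 0.1, -0.1]
opening: 0.0846
```

```bash
python3 go.py .5376 -.194 .10 1.5708
```

```text
t 29.75 pos [ 0.5926 -0.3615  0.1503] F [ 0.1  0.1 -0.1] open 0.0846
shift cm, axes now [ 5.45 16.77  4.99] after turn [ 5.5  16.75  5.03] turn [-0.001  0.003  0.004] j7 2.13
```

Emit:
move_arm(
  motion=[0.8, 2.4, 0, -0.001, 0.003, 0.004, 8.5, 1.2, 3.6, 0, 0, 0, 0, 8.5, 1.2, 3.6, 0, 0, 0, 0, 8.5, 1.1, 3.5, 0, 0, 0, 0, 8.5, 0.8, 2.5, 0.5, 0, 0, 0, 8.5, 0.3, 0.9, 1.5, 0, 0, 0, 8.5, 0, 0, 1.5, 0, 0, 0, 8.5, 0, 0, 0.8, 0, 0, 0, 8.5, 0, 0, 0, 0, 0, 0, 8.5, 0, 0, 0, 0, 0, 0, 8.5],
)

```text
t: 30.75
eef_pos: [0.5368, -0.1917, 0.1121]
orientation: [0.003, 0.001, 1.0, -0.002]
contact_force: [0.1, -1.5, 0.0]
opening: 0.0852
```

```bash
python3 go.py .5376 -.194 .0224 1.5708
```

```text
t 30.75 pos [ 0.5368 -0.1917  0.1121] F [ 0.1 -1.5  0. ] open 0.0852
shift cm, axes now [-0.02 -0.2   8.97] after turn [-0.08 -0.23  8.97] turn [-0.003  0.007 -0.001] j7 1.88
```

Emit:
move_arm(
  motion=[-0.05, -0.2, 0.5, -0.003, 0.007, 0, 8.5, 0, 0, 1, 0, 0, 0, 8.5, 0, 0, 1, 0, 0, 0, 8.5, 0, 0, 0.8, 0, 0, 0, 8.5, 0, 0, 0.4, 0, 0, 0, 8.5, 0, 0, 0, 0, 0, 0, 8.5, 0, 0, 0, 0, 0, 0, 8.5],
)

```text
t: 31.45
eef_pos: [0.5376, -0.1953, 0.0723]
orientation: [-0.0, 0.002, 1.0, -0.0]
contact_force: [0.3, 0.5, 0.4]
opening: 0.0847
```

```bash
python3 go.py .5376 -.194 .0224 1.5708
```

```text
t 31.45 pos [ 0.5376 -0.1953  0.0723] F [0.3 0.5 0.4] open 0.0847
shift cm, axes now [0.   0.13 4.99] after turn [0.   0.13 4.99] turn [-0.    -0.    -0.004] j7 1.89
```

Emit:
move_arm(
  motion=[0, 0.1, 0.8, 0, 0, 0, 8.5, 0, 0, 1.2, 0, 0, 0, 8.5, 0, 0, 1.2, 0, 0, 0, 8.5, 0, 0, 0.9, 0, 0, 0, 8.5, 0, 0, 0.4, 0, 0, 0, 8.5, 0, 0, 0, 0, 0, 0, 8.5, 0, 0, 0, 0, 0, 0, 8.5],
)

```text
t: 32.15
eef_pos: [0.5375, -0.1941, 0.023]
orientation: [-0.0, 0.002, 1.0, 0.0]
contact_force: [-0.1, 0.5, 0.0]
opening: 0.0851
```

```bash
python3 go.py .5376 -.194 .0224 1.5708
```

```text
t 32.15 pos [ 0.5375 -0.1941  0.023 ] F [-0.1  0.5  0. ] open 0.0851
shift cm, axes now [-0.01  0.01  0.06] after turn [-0.01  0.01  0.06] turn [ 0.    -0.001 -0.003] j7 1.9
```

Emit:
move_arm(
  motion=[0, 0, 0, 0, 0, 0, 5, 0, 0, 0, 0, 0, 0, 4, 0, 0, 0, 0, 0, 0, 3, 0, 0, 0, 0, 0, 0, 3, 0, 0, 0, 0, 0, 0, 3, 0, 0, 0, 0, 0, 0, 3, 0, 0, -0.5, 0, 0, 0, 3, 0, 0, -1, 0, 0, 0, 3, 0, 0, -2, 0, 0, 0, 3, 0, 0, -2, 0, 0, 0, 3, 0, 0, -1, 0, 0, 0, 3, 0, 0, 0, 0, 0, 0, 3],
  force=45,
)

```text
t: 33.35
eef_pos: [0.5383, -0.1944, 0.0945]
orientation: [0.001, 0.002, 1.0, -0.0]
contact_force: [-0.3, 0.4, -1.7]
opening: 0.0582
```

```bash
python3 go.py .4917 -.3548 .10 1.5708
```

```text
t 33.35 pos [ 0.5383 -0.1944  0.0945] F [-0.3  0.4 -1.7] open 0.0582
shift cm, axes now [  4.6  -16.06  -0.55] after turn [  4.66 -16.04  -0.55] turn [-0.     0.002 -0.004] j7 1.89
```

Emit:
move_arm(
  motion=[0.5, -1.4, -0.5, 0, 0.002, 0, 3, 0.8, -2.4, 0, 0, 0, 0, 3, 0.8, -2.6, 0, 0, 0, 0, 3, 0.8, -2.6, 0, 0, 0, 0, 3, 0.6, -2.6, 0, 0, 0, 0, 3, 0.5, -2.3, 0, 0, 0, 0, 3, 0.3, -1.2, 0, 0, 0, 0, 3, 0, -0.4, 0, 0, 0, 0, 3, 0, 0, 0, 0, 0, 0, 3, 0, 0, 0, 0, 0, 0, 3],
)

```text
t: 34.35
eef_pos: [0.4884, -0.3574, 0.0959]
orientation: [-0.003, 0.002, 1.0, 0.001]
contact_force: [-0.7, -0.1, -1.7]
opening: 0.0581
```

```bash
python3 go.py .4917 -.3548 .0275 1.5708
```

```text
t 34.35 pos [ 0.4884 -0.3574  0.0959] F [-0.7 -0.1 -1.7] open 0.0581
shift cm, axes now [-0.38  0.25  6.83] after turn [-0.33  0.26  6.84] turn [ 0.002 -0.007 -0.003] j7 2.19
```

Emit:
move_arm(
  motion=[-0.3, 0.2, 0.7, 0.002, -0.007, 0, 3, 0, 0, 1.1, 0, 0, 0, 3, 0, 0, 1.1, 0, 0, 0, 3, 0, 0, 1.1, 0, 0, 0, 3, 0, 0, 0.7, 0, 0, 0, 3, 0, 0, 0.3, 0, 0, 0, 3, 0, 0, 0, 0, 0, 0, 3, 0, 0, 0, 0, 0, 0, 3],
)

```text
t: 35.15
eef_pos: [0.4927, -0.3511, 0.0399]
orientation: [-0.0, -0.001, 1.0, 0.001]
contact_force: [-0.0, -0.1, -1.1]
opening: 0.058
```

```bash
python3 go.py .4917 -.3548 .0275 1.5708
```

```text
t 35.15 pos [ 0.4927 -0.3511  0.0399] F [-0.  -0.1 -1.1] open 0.058
shift cm, axes now [ 0.1  -0.37  1.24] after turn [ 0.1  -0.37  1.24] turn [ 0.002 -0.     0.002] j7 2.21
```

Emit:
move_arm(
  motion=[0.1, -0.3, 0.4, 0.002, 0, 0, 3, 0, 0, 0.3, 0, 0, 0, 3, 0, 0, 0.3, 0, 0, 0, 3, 0, 0, 0.2, 0, 0, 0, 3, 0, 0, 0, 0, 0, 0, 3, 0, 0, 0, 0, 0, 0, 3],
)

```text
t: 35.75
eef_pos: [0.4923, -0.3551, 0.0281]
orientation: [0.001, -0.001, 1.0, -0.001]
contact_force: [0.4, -0.2, -0.6]
opening: 0.0579
```

```bash
python3 go.py .4917 -.3548 .0275 1.5708
```

```text
t 35.75 pos [ 0.4923 -0.3551  0.0281] F [ 0.4 -0.2 -0.6] open 0.0579
shift cm, axes now [0.06 0.03 0.06] after turn [0.06 0.03 0.06] turn [-0.002  0.001  0.001] j7 2.21
```

Emit:
move_arm(
  motion=[0, 0, 0.15, 0, 0, 0, 3, 0, 0, 0, 0, 0, 0, 3, 0, 0, 0, 0, 0, 0, 6.2, 0, 0, 0, 0, 0, 0, 7, 0, 0, 0, 0, 0, 0, 8.5, 0, 0, 0, 0, 0, 0, 8.5, 0, 0, 0, 0, 0, 0, 8.5, 0, 0, -1.5, 0, 0, 0, 8.5, 0, 0, -3, 0, 0, 0, 8.5, 0, 0, -4, 0, 0, 0, 8.5, 0, 0, -4, 0, 0, 0, 8.5, 0, 0, 0, 0, 0, 0, 8.5],
)

```text
t: 36.95
eef_pos: [0.4921, -0.355, 0.1609]
orientation: [0.001, -0.0, 1.0, -0.001]
contact_force: [-0.3, -1.0, -0.4]
opening: 0.0849
```

Emit:
move_arm(
  motion=[0, 0, -3, 0, 0, 0, 8.5, 0, 3, -2, 0, 0, 0, 8.5, 0, 4, 0, 0, 0, 0, 8.5, 0, 4, 0, 0, 0, 0, 8.5, 0, 4, 0, 0, 0, 0, 8.5, 0, 3, 0, 0, 0, 0, 8.5, 0, 1, 0, 0, 0, 0, 8.5, 0, 0, 0, 0, 0, 0, 8.5, 0, 0, 0, 0, 0, 0, 8.5],
)

```text
t: 37.85
eef_pos: [0.4914, -0.161, 0.2209]
orientation: [0.006, 0.001, 1.0, -0.003]
contact_force: [-0.0, -1.1, -0.3]
opening: 0.0851
```

```bash
python3 - <<'E'
from h import *
for n in('top','side'):
    im=snap(n,n+'f'); cv2.imwrite(f'pics/{n}f8.png',cv2.resize(im[:,:,::-1],(800,600),interpolation=cv2.INTER_CUBIC))
E
```

```text
(no output)
```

View pics/topf8.png

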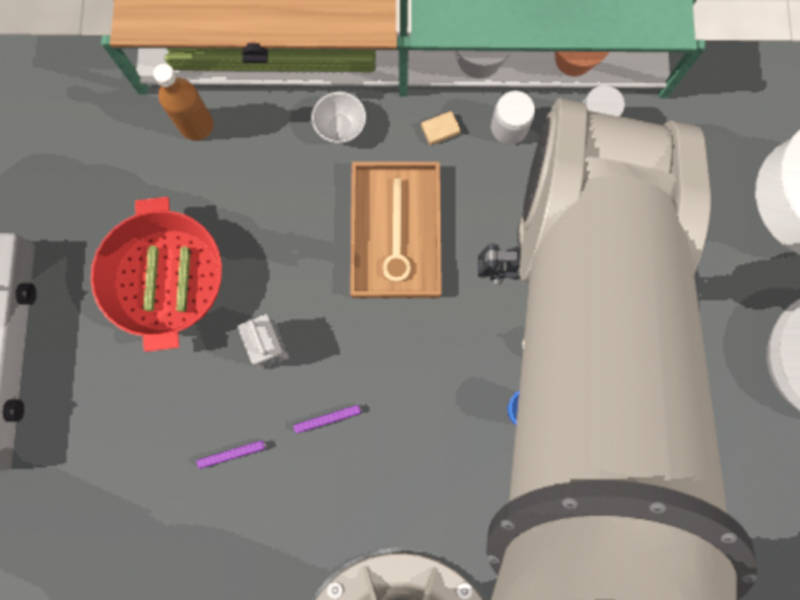

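View pics/sidef8.png

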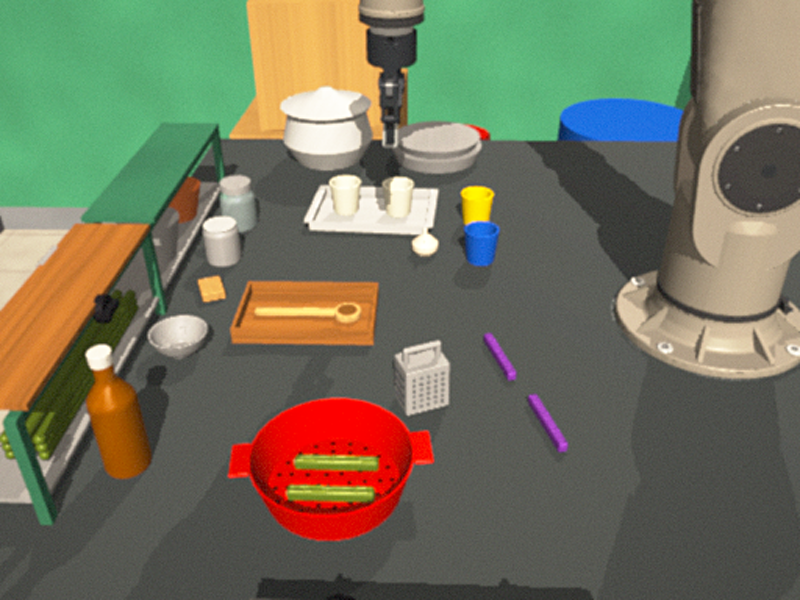

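Both cups stand upright in the tray (side view px (345,195) and (398,197)). The pods lie flat in the colander, the spoon lies in the box, and the grater and garlic look unmoved. The robot is clear and at rest, so I'm handing in.

```bash
python3 -c "
from station import arm
print(arm.job_done())"
```

```text
the job is handed in; nothing more can be done
None
```

I sorted all five items and handed the job in at about 38 s of the 136 s allowed; no verdict was reported.

- **Pods:** both lie flat on the colander floor, side by side about 25 mm either side of its centre line. I confirmed this in both cameras.
- **Spoon:** it lies flat in the wooden box with its bowl towards the robot. Just before I lowered it the last few centimetres, its ends measured x = 0.532 and 0.696 m, inside walls estimated at 0.515 and 0.715 m.
- **Cups:** both stand upright in the tray, about 100 mm apart. I released each one with its base about 1 mm or less above the tray floor.
- **Grater and garlic:** both appear where they started in the final side view. I compared this by eye and did not measure it.

In the final top view the arm hid the tray, so the cups' end state rests on the side view and the measured release poses. No check failed or disagreed. The only deviations were position drifts of up to about 16 mm during moves, which I corrected before each grasp or release.

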